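Dispense one bottle cap and slide it onto the green pad

ROBOT

A 6-joint arm with a two-finger parallel gripper is mounted at the origin on the work surface. World frame = base frame: x ahead of the robot, y to its left, z up, the work surface at z = 0. Lengths are in m, angles in rad, forces in N, time in s.
With the tool pointing down it reaches from about 0.35 to 0.875 m from the base axis. Payload 4.2 kg.
Tool frame: the origin (TCP) lies midway between the tips of the shut fingers; the grasp point (between the pads) lies 19 mm behind it; z points along the fingers, y is the line along which they close (so a half turn about z gives the same grasp; the last joint's range is limited). The gripper opens to 85 mm and grips with 20 to 120 N. Pads are 22 mm wide; open, the fingers measure 114 mm over their backs; the gripper's body (76 mm by 85 mm) begins 54 mm behind the grasp point. The pads swing forward as they close: fully open they stand 13 mm farther back than shut.
Start: joints at [-0.893, 0.385, 0.008, 0, -1.194, -0.259], TCP at [0.254, -0.571, 0.231] pointing down, gripper open.
Joint ranges: [-3.14, 3.14], [-1.21, 2.06], [-1.07, 1.41], [-3.16, 2.05], [-2.99, -0.16], [-3.1, 3.1]. Speed limits (rad/s): [2.79, 2.79, 3.14, 3.14, 3.14, 3.14].

INTERFACE

Orientations are given as a unit quaternion [x, y, z, w].
In Python, from workcell import manip gives the robot as it stands.
- The arm moves only by the shell command python3 -m jog 'ROWS' [OPENING]. ROWS is JSON, a list of rows, each a list of 6 numbers: the shift along the tool's x, y, z scaled (see below), then the turn, a rotation vector about the tool's x, y, z scaled (see below). In form: [[dx, dy, dz, ax, ay, az], ...]. A call has 1 to 5 rows; each row is the pose to reach, as a shift and turn from the pose commanded when the call began, along the tool's axes at that moment; what a row does not reach only later rows make up. The controller multiplies each number of a shift by 15 cm and each number of a turn by 90 degrees. A row lasts 1/8 s, in which the tool goes at most 62.5 mm and 10.7 degrees, less where a joint would pass 70% of its speed; a pose out of reach is approached as far as the arm can. A call with a number of a shift or a turn outside -1 to 1 is refused whole. A call with a gripper value outside its range is refused whole. OPENING is the closure, from -1 (fully open) to 1 (shut), so that 0 is half open, set as the call begins (- or left out, the last holds). The fingers move at their own pace and stop on an object; the grip force is fixed at half the most. Time passes only in rows, so rows that repeat a pose let the fingers close. It gives the time, the measured TCP pose, the force, the opening and the grip force at its end, in the units of the state.
- manip.get_obs(): the state, without advancing time (a new reading comes with each control period).
- manip.get_image(name): name is "scene" or "top"; returns a dict with "img" (400x640x3 uint8, blue, green, red), "mtx" (3x3 intrinsics, pixels), "origin" and "rotation" of the camera in the world. Camera axes: x right, y down, z forward; pixel columns grow to the right and rows downward; lengths in m; the calibration is good to about 2 mm. A picture is of the moment at which its call begins. There is no depth.
- manip.finish_job(): hands the job in; it is judged then, once.
Trained networks look in a picture, given as the dict that the camera call returned (one of the last four; its "shot" number tells which), for a name from the list of things; names that differ only in an ending like _2 or _b are one class to them, and where a whole thing is asked for, a point or a joint stands for the part that bears it (a point fixed in the world has none). Each returns a list of dicts, best first, with "score" (0 to 1); they miss things now and then, are a little off and sometimes report something else, mostly with a low value. They report only what shows in the picture. A call takes as long as a camera call.
- manip.recognise(thing, picture): "rect" ([centre column, centre row, width, height] in pixels, round what is visible of it).
- manip.outline_of(thing, picture): "mask" (400x640 bool, what is visible of it) and "rect" ([centre column, centre row, width, height] in pixels, round what is visible of it).
- manip.place_of(thing, picture): "centre" ([row, column] in pixels: a listed point, or the origin of a listed thing).
The state is a dict: "t": time; "q": joint angles; "dq": joint speeds; "joint_efforts": joint torques, N m; "tcp_pos": TCP position; "tool_rot": TCP orientation; "contact_force": force on the tool from outside, world axes, zero at the start; "torque": the same for the moment, N m; "opening": finger opening in m; "gripper_force": force on a finger pad.
Only numpy, scipy, OpenCV 4.12 (cv2) and the standard library are available. Lean on these libraries where they do the work, as an engineer would, in place of code of your own. Each camera call takes 0.05 s, during which the arm holds its last target. There are 200 camera calls.

TASK

Press the white plunger of the cap dispenser fully down once and let it come back up, so that exactly one orange cap is pushed out onto the base plate. Then, with the fingertips, push that cap gently along the plate until it lies wholly on the round green pad, and move clear. Do not grip or lift the cap, leave the other caps in the dispenser, and do not disturb the vials, pens, rack and glassware standing around.

Things in the scene. Friction and masses are not known exactly. Their poses are not given: they have to be found in the camera images.
- dispenser: Fixed cap dispenser on a grey base plate 280 x 380 x 6 mm. Origin at bench level under the centre of the clear cap magazine; x points from the magazine back to the plunger, y left, z up; caps come out towards -x. The plate spans x -170..+110, y -190..+190 mm, top at z = 6 mm. Blue housing behind the magazine: x +20..+100, y -30..+30 mm, top at z = 61.5 mm. Position and yaw vary.
- magazine (a point): Centre of the magazine floor, on top of the base plate (6 mm above the bench), axes as the dispenser's; the bottom cap starts here. The magazine is a clear open-topped square tube, 41 x 41 mm outside, top 52 mm above the bench, with a 15.5 mm high exit slot under its front wall.
- exit (a point): Where the cap comes to rest after an unhurried full press, within about 5 mm: on top of the base plate, 68 mm in front of the magazine centre (dispenser -x). Axes as the dispenser's.
- plunger (a joint): Plunger travel: 0 = up, 0.034 m = fully down (hard stop), straight down. Spring, 3.3 N to start, 7 N at the bottom; it rises by itself within a second when let go. It drives a steel slide through the magazine floor, 2 mm forward per 1 mm down, which pushes out the bottom cap; on the return the stack drops 12 mm. Each further full press ejects one more cap.
- plunger_top (a point): Centre of the top face of the white round plunger head, 40 mm diameter, 10 mm thick; 62 mm behind the magazine centre (dispenser +x), 109 mm above the bench when up, 75 mm when down.
- cap1: The bottom cap of the stack, the one that comes out first: solid orange bottle cap with a white disc on top, 30 mm diameter, 12 mm high, 11 to 18 g. Origin at the centre of its underside, z up; lying on the base plate its origin is 6 mm above the bench. It slides flat on the plate and stops at once when no longer pushed.
- cap2: Second cap of the stack, identical; origin at the centre of its underside. Must stay in the magazine.
- cap3: Top cap of the stack, identical; origin at the centre of its underside. Must stay in the magazine.
- green_pad: Target: round green pad, 70 mm diameter, printed flat on the base plate (no edge to climb). Origin at its centre on the plate's top, 6 mm above the bench. It lies about 90 to 120 mm in front of the magazine centre and 100 to 130 mm to its left or its right: green and yellow pads change sides.
- yellow_pad: Round yellow pad, 70 mm diameter, the same but on the other side; not the target.
- vial_a: Small amber glass vial without a cap, 26 mm diameter, 46 mm tall, upright on the left rear of the base plate; origin at the centre of its underside. Leave alone.
- vial_b: Small amber glass vial like vial_a, on the right rear of the base plate. Leave alone.
- pen_blue: Black marker pen with a blue cap, 120 x 12 x 12 mm, lying along its x axis at the right rear of the base plate; origin under its middle. Leave alone.
- pen_red: Black marker pen with a red cap, 120 x 12 x 12 mm, lying on the bench to the left; origin under its middle. Leave alone.
- tube_rack: Pink tube rack with white-lidded tubes, 190 x 100 x 52 mm, on the bench to the left; origin under its centre. Leave alone.
- reagent_bottle: Glass bottle with a blue cap, 64 mm diameter, 130 mm tall, on the bench to the right; origin under its centre. Leave alone.
- beaker: Glass beaker, 60 mm diameter, 70 mm tall, on the bench to the right; origin under its centre. Leave alone.

How it is judged:
On the way, in this order (a step that is already met when the one before it is completed fails the run):
1. the plunger is pressed fully down (value of joint plunger above 0.03 m), for 0.05 s.
2. the plunger is back up and one cap lies in front of the dispenser, not on the green pad (value of joint plunger below 0.004 m and x of cap1 in the frame of magazine below -0.05 m and horizontal distance between cap1 and green_pad above 0.05 m and horizontal distance between each of cap2, cap3 and magazine below 0.012 m), for 0.1 s.
3. the cap lies on the green pad (horizontal distance between cap1 and green_pad below 0.022 m and height (world z) of cap1 below 0.01 m and angle between cap1's own z axis and vertical below 0.15 rad), for 0.2 s.
At the end, for the whole second after the job is handed in: The first cap lies flat and at rest on the base plate, wholly on the green pad (its centre within 22 mm of the pad's centre), the plunger is back up (within 4 mm), the other two caps are still in the magazine (within 12 mm of its axis), and no bystander has moved more than 15 mm (all of step 3 and linear speed of cap1 below 0.01 m/s and value of joint plunger below 0.004 m and horizontal distance between each of cap2, cap3 and magazine below 0.012 m and height (world z) of cap2 below 0.022 m and height (world z) of cap3 below 0.034 m and distance of each of vial_a, vial_b, pen_blue, pen_red, tube_rack, reagent_bottle, beaker from where it was at the start of the episode below 0.015 m); the robot touches nothing.
It fails at once if the dispensed cap is lifted (more than 15 mm off the plate) or tipped over (height (world z) of cap1 above 0.021 m or angle between cap1's own z axis and vertical above 0.7 rad).
It fails at once if the cap is gripped or pressed hard (more than 12 N from the fingers) (contact force between the fingers and cap1 above 12 N).
It fails at once if a second cap leaves the magazine (horizontal distance between any of cap2, cap3 and magazine above 0.015 m or height (world z) of cap2 above 0.035 m or height (world z) of cap3 above 0.047 m).
It fails at once if a bystander is displaced by more than 15 mm (distance of any of vial_a, vial_b, pen_blue, pen_red, tube_rack, reagent_bottle, beaker from where it was at the start of the episode above 0.015 m).
It also fails if it takes over 51 s, if anything falls off the work surface, if the arm or the gripper's body presses on something with over 40 N, if the wrist force passes 120 N, or if a joint passes its speed limit or range.

## Working session

There is one attempt and no reset: what is moved stays moved. The work goes in short steps, Python scripts to look and compute and a shell command to move; the robot and the scene stay as the last step left them, time stands still between calls to the robot, and variables do not carry over. Pictures are saved under pics/ and viewed, at most 10 in all, crops included, and the job is handed in when it is done.

```bash
mkdir -p pics
cat > h.py <<'E'
import numpy as np, cv2
from scipy.spatial.transform import Rotation as R
from workcell import manip
def ray(p,rc,z):
    d=np.linalg.solve(p["mtx"],[rc[1],rc[0],1.0]); d=np.array(p["rotation"])@d; o=np.array(p["origin"])
    return o+d*(z-o[2])/d[2]
def loc(name,p,z):
    r=manip.place_of(name,p)
    return [(np.round(ray(p,x["centre"],z)[:2],4).tolist(),round(x["score"],2),np.round(x["centre"]).tolist()) for x in r[:2]]
E
python3 - <<'E'
from h import *
for c in("top","scene"):
    p=manip.get_image(c); cv2.imwrite(f"pics/{c}0.png",p["img"])
    for n,z in dict(dispenser=0,magazine=.006,exit=.006,plunger_top=.109,green_pad=.006,yellow_pad=.006,vial_a=0.006,reagent_bottle=0,beaker=0,tube_rack=0).items(): print(c,n,loc(n,p,z))
o=manip.get_obs(); print(o["t"],o["tcp_pos"],o["tool_rot"],R.from_quat(o["tool_rot"]).as_matrix().round(3),o["opening"])
E
```

```text
Traceback (most recent call last):
  File "h.py", line 9, in loc
    return [(np.round(ray(p,x["centre"],z)[:2],4).tolist(),round(x["score"],2),np.round(x["centre"]).tolist()) for x in r[:2]]
                      ~~~^^^^^^^^^^^^^^^^^
  File "h.py", line 5, in ray
    d=np.linalg.solve(p["mtx"],[rc[1],rc[0],1.0]); d=np.array(p["rotation"])@d; o=np.array(p["origin"])
                                                     ~~~~~~~~~~~~~~~~~~~~~~~^~
ValueError: matmul: Input operand 1 has a mismatch in its core dimension 0, with gufunc signature (n?,k),(k,m?)->(n?,m?) (size 3 is different from 4)
```

Rotation is a quaternion.

```bash
sed -i 's/np.array(p\["rotation"\])@d/R.from_quat(p["rotation"]).apply(d)/' h.py
python3 - <<'E'
from h import *
for c in("top","scene"):
    p=manip.get_image(c); cv2.imwrite(f"pics/{c}0.png",p["img"])
    for n,z in dict(dispenser=0,magazine=.006,exit=.006,plunger_top=.109,green_pad=.006,yellow_pad=.006,vial_a=0.006,reagent_bottle=0,beaker=0,tube_rack=0).items(): print(c,n,loc(n,p,z))
o=manip.get_obs(); print(o["t"],o["tcp_pos"],o["tool_rot"],R.from_quat(o["tool_rot"]).as_matrix().round(3),o["opening"])
E
```

```text
top dispenser [([0.63, -0.0113], 0.7, [173.0, 330.0])]
top magazine [([0.618, -0.0001], 0.84, [177.0, 326.0])]
top exit [([0.6112, -0.0079], 0.64, [179.0, 329.0]), ([0.544, -0.0371], 0.55, [200.0, 339.0])]
top plunger_top [([0.6768, 0.0121], 0.66, [150.0, 321.0])]
top green_pad [([0.5489, -0.1635], 0.58, [197.0, 380.0])]
top yellow_pad [([0.4754, 0.0691], 0.96, [224.0, 305.0]), ([0.709, -0.067], 0.41, [147.0, 347.0])]
top vial_a [([0.6554, 0.119], 0.59, [166.0, 287.0]), ([0.7136, -0.0718], 0.4, [146.0, 348.0])]
top reagent_bottle [([0.6403, -0.4562], 0.64, [165.0, 474.0])]
top beaker [([0.4798, -0.425], 0.82, [218.0, 467.0]), ([0.6154, -0.0065], 0.48, [178.0, 328.0])]
top tube_rack [([0.6037, 0.4596], 0.88, [186.0, 178.0])]
scene dispenser [([0.3672, 0.4299], 0.71, [199.0, 451.0]), ([0.6028, -0.0133], 0.57, [243.0, 323.0])]
scene magazine [([0.6112, -0.011], 0.64, [244.0, 324.0]), ([0.6155, -0.0151], 0.42, [245.0, 322.0])]
scene exit [([0.5474, -0.042], 0.66, [229.0, 314.0])]
scene plunger_top [([0.6829, 0.0057], 0.69, [238.0, 330.0])]
scene green_pad [([0.4742, 0.0536], 0.7, [214.0, 344.0]), ([0.5476, -0.1737], 0.53, [227.0, 273.0])]
scene yellow_pad [([0.4774, 0.0581], 0.6, [215.0, 346.0]), ([0.6144, -0.0106], 0.38, [245.0, 324.0])]
scene vial_a [([0.6517, 0.1201], 0.51, [256.0, 368.0]), ([0.7162, -0.0755], 0.51, [271.0, 299.0])]
scene reagent_bottle [([0.6442, -0.4506], 0.6, [248.0, 175.0])]
scene beaker [([0.4842, -0.4267], 0.82, [212.0, 199.0])]
scene tube_rack [([0.6051, 0.4692], 0.64, [250.0, 483.0])]
1.2 [ 0.25415689 -0.57096055  0.23129651] [-2.07859458e-01  9.78158702e-01  1.40772288e-05 -1.27709506e-05] [[-0.914 -0.407 -0.   ]
 [-0.407  0.914  0.   ]
 [ 0.     0.    -1.   ]] 0.08588146760420064
```

View pics/top0.png

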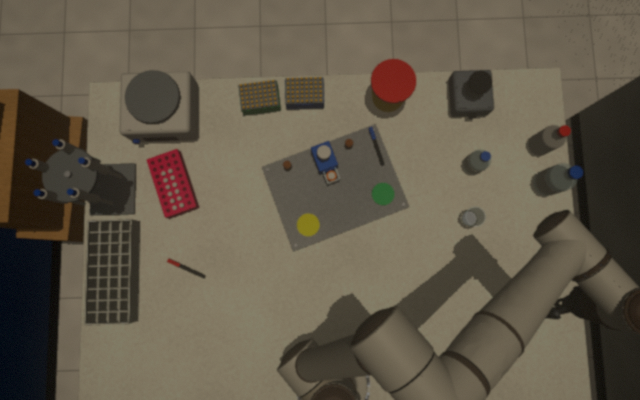

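View pics/scene0.png

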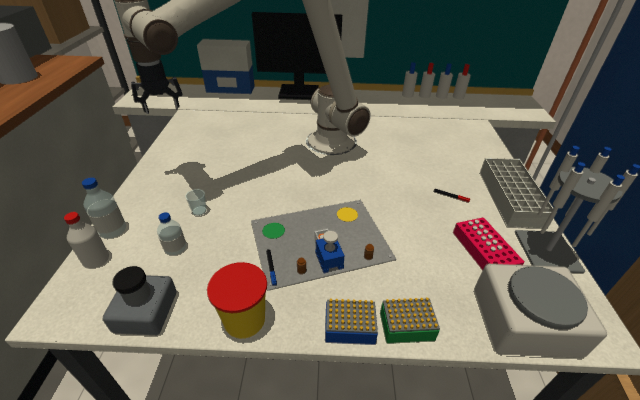

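The plate shows in the top view with corners at about (263,167), (375,127), (408,207) and (295,250). The green pad is at (383,194), yellow at (308,225), the plunger at (322,151) and the magazine at (331,176). Green is on the right side of the dispenser. Next I'll refine the pose from the plate outline and the pad colours.

Run:
```python
from h import *
for c in("top","scene"):
    p=manip.get_image(c); hsv=cv2.cvtColor(p["img"],cv2.COLOR_BGR2HSV)
    m=manip.outline_of("dispenser",p)
    for x in m[:1]:
        k=x["mask"].astype(np.uint8); print(c,x["score"],k.sum(),x["rect"])
    # plate by saturation (grey) within box
    box=np.zeros(k.shape,np.uint8)
    if c=="top": box[115:260,250:420]=1
    else: box[190:300,235:410]=1
    g=((hsv[...,1]<40)&(hsv[...,2]<150)&(box>0)).astype(np.uint8) 
    g=cv2.morphologyEx(g,cv2.MORPH_CLOSE,np.ones((3,3)))
    n,lab,st,ce=cv2.connectedComponentsWithStats(g); i=1+st[1:,4].argmax()
    for nm,q in(("grey",(lab==i)),("net",k)):
        cs,_=cv2.findContours(q.astype(np.uint8),0,1); cc=max(cs,key=cv2.contourArea)[:,0]
        w=np.array([ray(p,(y,x),.006)[:2]*1000 for x,y in cc],np.float32)
        print(c,nm,q.sum(),cv2.minAreaRect(w))
    for nm,lo,hi in(("green",50,75),("yellow",20,35)):
        q=((hsv[...,0]>lo)&(hsv[...,0]<hi)&(hsv[...,1]>110)&(box>0)).astype(np.uint8)
        n,lab,st,ce=cv2.connectedComponentsWithStats(q); i=1+st[1:,4].argmax()
        print(c,nm,st[i],ray(p,ce[i][::-1],.006).round(4))
    print([ray(p,x["centre"],.109).round(4) for x in manip.place_of("plunger_top",p)[:1]])
    if c=="top": cv2.imwrite("pics/t1.png",cv2.resize(p["img"][110:260,240:420],None,fx=4,fy=4,interpolation=2))
```

```text
top 0.75 10140 [335.8, 184.7, 151.8, 128.6]
top grey 214 ((675.2330932617188, -0.28490447998046875), (105.9382095336914, 75.11414337158203), 19.23199462890625)
top net 10140 ((586.9996337890625, -25.398971557617188), (286.0625, 384.38140869140625), 19.515518188476562)
top green [373 183  21  21 339] [ 0.5604 -0.1717  0.006 ]
top yellow [297 213  23  24 438] [0.4723 0.0596 0.006 ]
[array([0.6802, 0.0074, 0.109 ])]
scene 0.81 7697 [323.6, 243.6, 146.9, 90.4]
scene grey 6664 ((590.017578125, -23.313949584960938), (283.51129150390625, 379.8409423828125), 19.27843475341797)
scene net 7697 ((588.9467163085938, -23.845733642578125), (288.63897705078125, 382.86749267578125), 19.370210647583008)
scene green [262 223  23  15 269] [ 0.5608 -0.1699  0.006 ]
scene yellow [337 207  21  15 249] [0.4728 0.0615 0.006 ]
[array([0.6764, 0.0096, 0.109 ])]
```

View pics/t1.png

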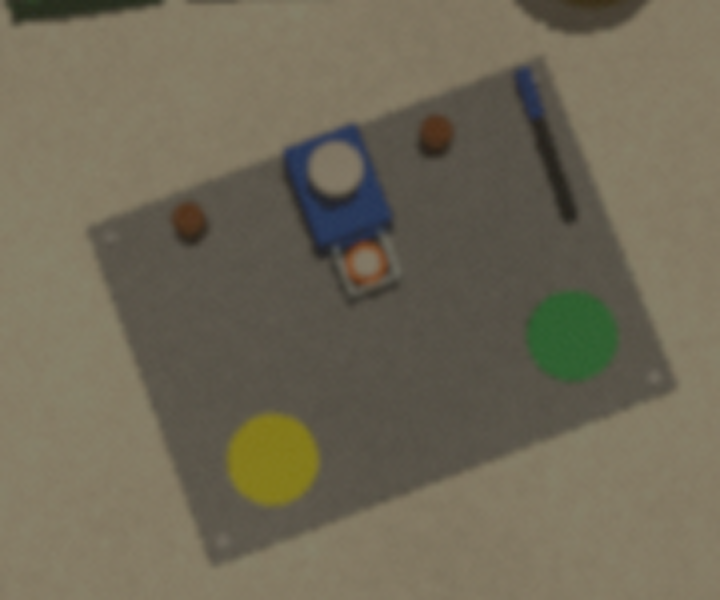

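```bash
A='[[-0.28,0.16,0,0,0,0],[-0.55,0.32,0,0,0,0],[-0.826,0.474,0,0,0,0]]'
python3 -m jog '[[-0.28,0.16,0,0,0,0],[-0.55,0.32,0,0,0,0],[-0.826,0.474,0,0,0,0]]' 1 && python3 -m jog '[[-0.28,0.16,0,0,0,0],[-0.55,0.32,0,0,0,0],[-0.826,0.474,0,0,0,0]]' && python3 -m jog '[[-0.28,0.16,0,0,0,0],[-0.55,0.32,0,0,0,0],[-0.826,0.474,0,0,0,0]]' && python3 -m jog '[[-0.28,0.16,0,0,0,0],[-0.55,0.32,0,0,0,0],[-0.826,0.474,0,0,0,0]]' && python3 -m jog '[[-0.2,0.12,0,0,0,-0.1],[-0.4,0.24,0,0,0,-0.2],[-0.6,0.36,0,0,0,-0.3],[-0.826,0.474,0,0,0,-0.4],[-0.826,0.474,0,0,0,-0.5]]'
```

```text
t: 1.88
tcp_pos: [0.339, -0.4546, 0.2314]
tool_rot: [-0.208, 0.978, -0.0, 0.0]
contact_force: [0.8, -0.2, 0.2]
opening: 0.0324
gripper_force: 0.0
t: 2.25
tcp_pos: [0.4235, -0.339, 0.2316]
tool_rot: [-0.208, 0.978, -0.0, 0.0]
contact_force: [0.0, 0.7, -0.1]
opening: 0.0002
gripper_force: 0.0
t: 2.62
tcp_pos: [0.5078, -0.2235, 0.2316]
tool_rot: [-0.208, 0.978, -0.0, 0.0]
contact_force: [0.6, 0.2, -0.2]
opening: -0.0001
gripper_force: 0.0
t: 3.0
tcp_pos: [0.5921, -0.1082, 0.2315]
tool_rot: [-0.208, 0.978, -0.0, 0.0]
contact_force: [-0.0, 0.1, -0.3]
opening: 0.0
gripper_force: 0.0
t: 3.62
tcp_pos: [0.6768, 0.008, 0.2303]
tool_rot: [-0.57, 0.822, 0.0, -0.0]
contact_force: [0.8, 0.0, 0.5]
opening: 0.0006
gripper_force: 0.0
```

```bash
python3 -m jog '[[0,0,0.25,0,0,-0.09],[0,0,0.5,0,0,-0.18],[0,0,0.7,0,0,-0.27],[0,0,0.76,0,0,-0.27]]' && python3 -m jog '[[0,0,0.02,0,0,0],[0,0,0.05,0,0,0],[0,0,0.08,0,0,0],[0,0,0.11,0,0,0],[0,0,0.14,0,0,0]]'
```

```text
t: 4.12
tcp_pos: [0.6744, 0.0055, 0.1149]
tool_rot: [0.727, -0.687, -0.001, 0.002]
contact_force: [0.4, -0.4, -0.8]
opening: 0.0004
gripper_force: 0.0
t: 4.75
tcp_pos: [0.6765, 0.0059, 0.0978]
tool_rot: [0.727, -0.686, 0.001, -0.001]
contact_force: [-0.6, 0.3, 5.9]
opening: 0.0
gripper_force: 3.1
```

```bash
python3 -m jog '[[0,0,0.03,0,0,0],[0,0,0.06,0,0,0],[0,0,0.09,0,0,0],[0,0,0.115,0,0,0],[0,0,0.135,0,0,0]]' && python3 -m jog '[[0,0,0,0,0,0],[0,0,0,0,0,0]]'
```

```text
t: 5.38
tcp_pos: [0.6765, 0.0059, 0.0778]
tool_rot: [0.727, -0.686, 0.001, -0.001]
contact_force: [-0.4, 1.3, 6.7]
opening: -0.0
gripper_force: 3.5
t: 5.62
tcp_pos: [0.6765, 0.0059, 0.0777]
tool_rot: [0.727, -0.686, 0.001, -0.001]
contact_force: [-1.1, 0.3, 6.6]
opening: -0.0001
gripper_force: 3.1
```

```bash
python3 -m jog '[[0,0,0.01,0,0,0],[0,0,0.018,0,0,0],[0,0,0.018,0,0,0]]' && python3 -m jog '[[0,0,-0.07,0,0,0],[0,0,-0.14,0,0,0],[0,0,-0.21,0,0,0],[0,0,-0.28,0,0,0],[0,0,-0.6,0,0,0]]' 0.5 && python3 -m jog '[[0,0,-0.3,0,0,0],[0,0,-0.3,0,0,0],[0,0,-0.3,0,0,0]]'
python3 - <<'E'
from h import *
for c in("top","scene"):
    p=manip.get_image(c); print(c,[loc(n,p,.006) for n in("cap1","exit")])
    hsv=cv2.cvtColor(p["img"],cv2.COLOR_BGR2HSV)
    q=(((hsv[...,0]<18)&(hsv[...,1]>140)&(hsv[...,2]>100))).astype(np.uint8)
    n,lab,st,ce=cv2.connectedComponentsWithStats(q)
    for i in range(1,n):
        w=ray(p,ce[i][::-1],.015)
        if st[i,4]>8 and .4<w[0]<.75 and abs(w[1])<.25: print(c,st[i],w.round(4))
    cv2.imwrite(f"pics/{c}2.png",cv2.resize(p["img"][110:260,240:420] if c=="top" else p["img"][180:300,230:410],None,fx=4,fy=4,interpolation=2))
o=manip.get_obs(); print(o["t"],o["tcp_pos"],R.from_quat(o["tool_rot"]).as_matrix().round(3),o["opening"],o["q"])
E
```

```text
t: 6.0
tcp_pos: [0.6765, 0.0059, 0.0751]
tool_rot: [0.727, -0.686, 0.001, -0.001]
contact_force: [-0.9, -0.1, 7.0]
opening: -0.0004
gripper_force: 3.3
t: 6.62
tcp_pos: [0.6719, 0.0054, 0.1593]
tool_rot: [0.727, -0.687, -0.004, 0.005]
contact_force: [0.7, -0.0, -0.1]
opening: 0.0209
gripper_force: 0.0
t: 7.0
tcp_pos: [0.6742, 0.0058, 0.2071]
tool_rot: [0.727, -0.687, -0.001, 0.001]
contact_force: [-0.9, 0.2, -0.9]
opening: 0.0216
gripper_force: 0.0
top [[([0.6548, 0.1103], 0.74, [166.0, 290.0]), ([0.5515, -0.0325], 0.56, [198.0, 337.0])], [([0.5452, -0.0368], 0.96, [200.0, 339.0]), ([0.4756, -0.4176], 0.67, [219.0, 465.0])]]
top [327 172  10   6  17] [ 0.6251 -0.0164  0.015 ]
top [335 198   8   4   9] [ 0.5429 -0.0348  0.015 ]
scene [[([0.5595, -0.0364], 0.54, [232.0, 316.0]), ([0.6241, -0.01], 0.3, [247.0, 324.0])], [([0.5448, -0.043], 0.69, [228.0, 314.0])]]
scene [312 225   7   8  20] [ 0.5576 -0.0441  0.015 ]
scene [317 225   5   5   9] [ 0.5467 -0.0259  0.015 ]
scene [367 244   7   4  18] [0.62   0.1258 0.015 ]
scene [298 258   8   5  26] [ 0.6838 -0.0732  0.015 ]
7.3 [0.67512226 0.00568485 0.20715877] [[ 0.057 -0.998 -0.002]
 [-0.998 -0.057 -0.   ]
 [ 0.     0.002 -1.   ]] 0.02115927275076454 [ 2.47308504e-01  4.87003857e-01  1.10861679e-01 -1.62991488e-04
 -1.19697422e+00 -1.89786339e-01]
```

View pics/scene2.png

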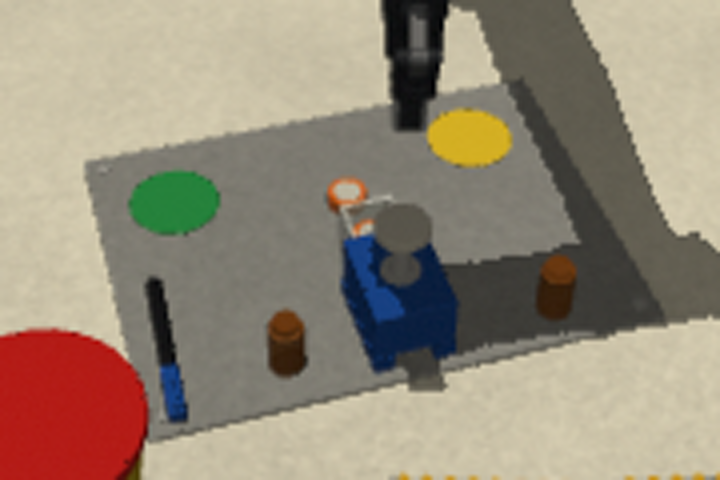

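View pics/top2.png

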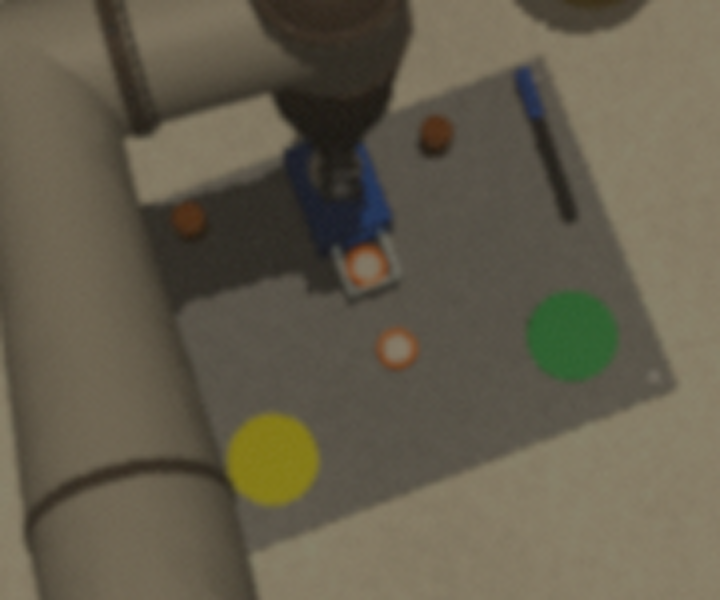

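```bash
python3 -m jog '[[0,0.3,0,0,0,0],[0.01,0.6,0,0,0,0],[0.01,0.84,0,0,0,0],[0.01,0.84,0.3,0,0,0],[0.01,0.84,0.6,0,0,0]]' && python3 -m jog '[[0,0,0.2,0,0,0],[0,0,0.3,0,0,0],[0,0,0.4,0,0,0],[0,0,0.4,0,0,0]]'
python3 - <<'E'
from h import *
for c in("scene","top"):
    p=manip.get_image(c); cv2.imwrite(f"pics/{c}3.png",cv2.resize(p["img"][180:300,230:410],None,fx=4,fy=4,interpolation=2))
    rc={"top":(197,339.3),"scene":(228.2,316.8)}[c]; print(ray(p,rc,.018))
o=manip.get_obs(); print(o["t"],o["tcp_pos"],o["opening"])
E
```

```text
t: 7.92
tcp_pos: [0.5498, -0.0029, 0.1183]
tool_rot: [0.727, -0.686, 0.001, -0.001]
contact_force: [1.0, 0.3, 0.0]
opening: 0.0215
gripper_force: 0.0
t: 8.43
tcp_pos: [0.5496, -0.0031, 0.0578]
tool_rot: [0.727, -0.686, -0.0, 0.001]
contact_force: [-0.2, 0.9, -0.1]
opening: 0.0212
gripper_force: 0.0
[ 0.55699456 -0.03410702  0.018     ]
[ 0.55193329 -0.03863301  0.018     ]
8.525 [ 0.55061297 -0.00286406  0.05910332] 0.021320397697819626
```

View pics/scene3.png

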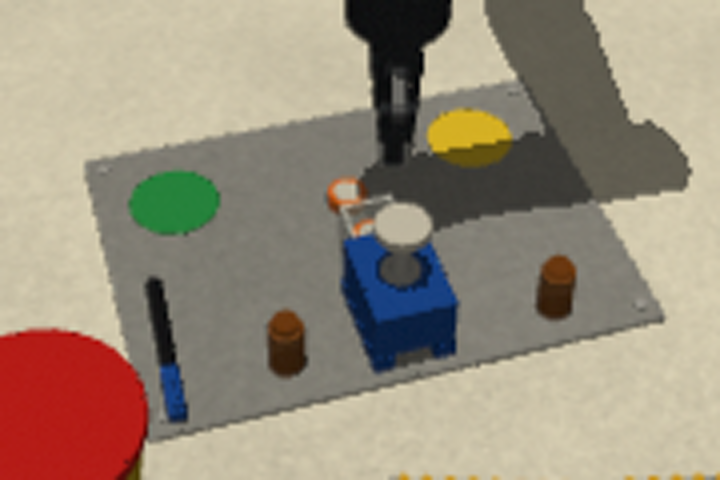

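The plunger is back up at crop (403,220) and the cap is free at crop (346,194). The fingers are above the plate behind it, so I'll descend now.

```bash
python3 -m jog '[[0,0,0.1,0,0,0],[0,0,0.2,0,0,0],[0,0,0.29,0,0,0],[0,0,0.32,0,0,0],[0,0,0.32,0,0,0]]' && python3 -m jog '[[0.02,0,0,0,0,0],[0.05,0,0,0,0,0],[0.08,0,0,0,0,0],[0.11,0,0,0,0,0]]'
python3 - <<'E'
from h import *
p=manip.get_image("scene"); cv2.imwrite("pics/s4.png",cv2.resize(p["img"][200:260,250:370],None,fx=6,fy=6,interpolation=2))
o=manip.get_obs(); print(o["t"],o["tcp_pos"],o["opening"],o["contact_force"])
E
```

```text
t: 9.15
tcp_pos: [0.5497, -0.0031, 0.0098]
tool_rot: [0.727, -0.686, -0.0, 0.0]
contact_force: [1.0, 0.2, -0.4]
opening: 0.0212
gripper_force: 0.0
t: 9.65
tcp_pos: [0.551, -0.0198, 0.0106]
tool_rot: [0.727, -0.687, 0.0, -0.0]
contact_force: [-0.2, -0.3, 1.7]
opening: 0.0211
gripper_force: 0.1
9.7 [ 0.55089663 -0.02022495  0.01050948] 0.02145248130945053 [ 1.19140674 -0.22908339 -0.11172521]
```

View pics/s4.png

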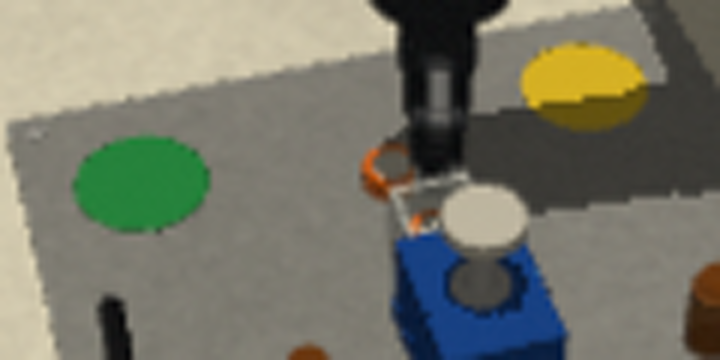

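```bash
python3 -m jog '[[0.05,0,0,0,0,0],[0.1,0,0,0,0,0],[0.15,0,0,0,0,0],[0.2,0,0,0,0,0],[0.25,0,0,0,0,0]]' && python3 -m jog '[[0.05,0,0,0,0,0],[0.1,0,0,0,0,0],[0.15,0,0,0,0,0],[0.2,0,0,0,0,0],[0.25,0,0,0,0,0]]'
cat >> h.py <<'E'
def cap():
    for c in("scene","top"):
        p=manip.get_image(c); hsv=cv2.cvtColor(p["img"],cv2.COLOR_BGR2HSV)
        q=((hsv[...,0]<18)&(hsv[...,1]>140)&(hsv[...,2]>90)).astype(np.uint8)
        q[:200]=0 if c=="scene" else q[:200]
        ys,xs=np.nonzero(q); P=[(y,x) for y,x in zip(ys,xs) if .5<(w:=ray(p,(y,x),.012))[0]<.62 and -.22<w[1]<-.05]
        if P: P=np.array(P); w=np.array([ray(p,a,.012) for a in P]); print(c,len(P),"bbox mid",((P.max(0)+P.min(0))/2),ray(p,(P.max(0)+P.min(0))/2,.012).round(4))
        print(c,loc("cap1",p,.006))
        cv2.imwrite(f"pics/cap_{c}_{p['shot']}.png",cv2.resize(p["img"][200:260,250:370] if c=="scene" else p["img"][160:230,300:420],None,fx=6,fy=6,interpolation=2)); print(p['shot'])
    o=manip.get_obs(); print(o["t"],o["tcp_pos"],o["opening"],o["contact_force"])
E
python3 -c "from h import *; cap()"
```

```text
t: 10.32
tcp_pos: [0.553, -0.0575, 0.0103]
tool_rot: [0.727, -0.687, -0.0, 0.0]
contact_force: [0.2, 0.6, 0.4]
opening: 0.0212
gripper_force: 0.2
t: 10.95
tcp_pos: [0.5551, -0.0949, 0.0103]
tool_rot: [0.727, -0.686, -0.0, 0.0]
contact_force: [-0.5, 0.4, 0.5]
opening: 0.0214
gripper_force: 0.2
scene 31 bbox mid [228.5 289.5] [ 0.5569 -0.1192  0.012 ]
scene [([0.709, -0.1559], 0.51, [268.0, 271.0]), ([0.5528, -0.1217], 0.45, [229.0, 289.0])]
11
top []
12
11.15 [ 0.5550339  -0.09456568  0.01030063] 0.021425057090411086 [ 0.51869232 -0.87900045 -0.73520307]
```

```bash
python3 -m jog '[[0.05,0,0,0,0,0],[0.1,0,0,0,0,0],[0.15,0,0,0,0,0],[0.2,0,0,0,0,0],[0.25,0,0,0,0,0]]' && python3 -m jog '[[0.04,0,0,0,0,0],[0.07,0,0,0,0,0],[0.09,0,0,0,0,0],[0.09,0,0,0,0,0]]'
python3 -c "from h import *; cap()"; ls pics
```

```text
t: 11.78
tcp_pos: [0.5573, -0.1324, 0.0103]
tool_rot: [0.727, -0.687, -0.0, 0.0]
contact_force: [-0.6, -0.2, 0.1]
opening: 0.0216
gripper_force: 0.0
t: 12.28
tcp_pos: [0.5581, -0.1454, 0.0104]
tool_rot: [0.727, -0.687, 0.0, 0.0]
contact_force: [-0.3, -0.0, 0.2]
opening: 0.0216
gripper_force: 0.0
scene 25 bbox mid [228.5 273. ] [ 0.5598 -0.1703  0.012 ]
scene [([0.5598, -0.1679], 0.38, [230.0, 274.0]), ([0.3506, 0.4306], 0.28, [195.0, 451.0])]
13
top []
14
12.475 [ 0.55808613 -0.14509705  0.0103801 ] 0.021109034478190788 [ 0.17717839 -0.2331169   0.65144579]
cap_scene_11.png
cap_scene_13.png
cap_top_12.png
cap_top_14.png
s4.png
scene0.png
scene2.png
scene3.png
t1.png
top0.png
top2.png
top3.png
```

Cap centre at about (0.560, −0.170), on the pad centre. Back off along the push line, then go up and clear.

```bash
python3 -m jog '[[-0.05,0,0,0,0,0],[-0.12,0,0,0,0,0],[-0.2,0,0,0,0,0],[-0.2,0,-0.2,0,0,0],[-0.2,0,-0.5,0,0,0]]' && python3 -m jog '[[0,0.3,-0.4,0,0,0],[0,0.6,-0.8,0,0,0],[0,0.9,-0.9,0,0,0],[0,0.9,-0.9,0,0,0],[0,0.9,-0.9,0,0,0]]' && python3 -m jog '[[0,0,0,0,0,0],[0,0,0,0,0,0]]'
python3 -c "from h import *; cap()"; ls pics | grep cap_scene
```

```text
t: 13.1
tcp_pos: [0.5552, -0.1143, 0.0848]
tool_rot: [0.727, -0.686, -0.001, 0.001]
contact_force: [1.2, 0.7, -0.4]
opening: 0.0214
gripper_force: 0.0
t: 13.72
tcp_pos: [0.4216, -0.1226, 0.2207]
tool_rot: [0.727, -0.686, 0.0, -0.001]
contact_force: [0.1, 0.0, -0.3]
opening: 0.0214
gripper_force: 0.0
t: 13.98
tcp_pos: [0.422, -0.1229, 0.2191]
tool_rot: [0.727, -0.686, -0.001, 0.001]
contact_force: [0.2, -0.1, -0.7]
opening: 0.0215
gripper_force: 0.0
scene 37 bbox mid [228.  274.5] [ 0.5573 -0.166   0.012 ]
scene [([0.559, -0.1777], 0.46, [230.0, 271.0])]
15
top 12 bbox mid [194. 382.] [ 0.5581 -0.169   0.012 ]
top [([0.6326, -0.0113], 0.41, [172.0, 330.0]), ([0.5627, -0.1644], 0.39, [193.0, 380.0])]
16
14.175 [ 0.42176937 -0.12306681  0.21975156] 0.021500719643982855 [ 0.1541261   0.05422825 -0.29422686]
cap_scene_11.png
cap_scene_13.png
cap_scene_15.png
```

View pics/cap_scene_15.png

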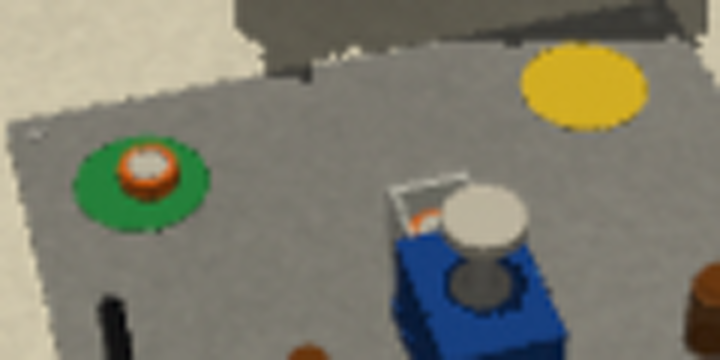

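The cap (crop 148,172) lies flat inside the green pad (centre at crop 142,184), the plunger is up and the other caps are in the magazine.

```bash
python3 -c "from workcell import manip; print(manip.finish_job())"
```

```text
the job is handed in; nothing more can be done
None
```

I pressed the plunger once, pushed the one orange cap that came out onto the green pad (about 5 mm off its centre by the last pictures), backed the arm clear and handed the job in at about 14 s; no verdict came back.

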